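Crack the ring padlock by feel and present it open to the reader

ROBOT

A 7-joint arm with a two-finger parallel gripper is mounted at the origin on a cart in front of the work surface, level with it; the furniture and walls round the work are solid. World frame = base frame: x ahead of the robot, y to its left, z up, the work surface at z = 0. Lengths are in m, angles in rad, forces in N, time in s.
With the tool pointing down it reaches from about 0.35 to 0.9 m from the base axis. Payload 7.2 kg.
Tool frame: the origin (TCP) lies between the finger pads, 19 mm behind the fingertips; this is the grasp point; z points along the fingers, x is the direction in which the jaws open and shut, and the axes are right-handed (so a half turn about z gives the same grasp; the last joint's range is limited). The gripper opens to 88 mm and grips with 3 to 60 N. Pads are 20 mm wide; open, the fingers measure 115 mm over their backs; the gripper's body (75 mm by 178 mm) begins 61 mm behind the grasp point.
Start: joints at [1.156, 0.411, -0.013, 1.596, 0.006, 1.134, -0.082], TCP at [0.212, -0.588, 0.241] pointing down, gripper open.
Joint ranges: [-2.95, 2.95], [-0.29, 1.99], [-1.47, 1.44], [0.14, 2.54], [-1.03, 4.17], [0.13, 1.85], [-2.86, 2.86]. Speed limits (rad/s): [2.39, 2.39, 3.01, 3.01, 3.14, 3.14, 3.14].

INTERFACE

Orientations are given as a rotation vector (axis times angle).
In Python, from bench import sensors, viewer, robot gives the robot as it stands.
- The arm moves only by the tool arm_command, never from a script. Its argument "rows" is a list that holds one entry, the list of rows, each a list of 4 numbers: the shift along the tool's x, y, z in mm, then the turn about the tool's z in rad. A call has 1 to 8 rows; each row shifts and turns the commanded pose from where the row before left it, along the tool's axes as they then stand; what a row does not reach is not made up. A row lasts 1/12 s, in which the tool goes at most 41.7 mm and 7.16 degrees, less where a joint would pass 70% of its speed; a pose out of reach is approached as far as the arm can. A call with a gripper value outside its range is refused whole. "fingers" is the finger opening in mm, from 0 to 87.8, set as the call begins (left out, the last holds). The fingers move at their own pace and stop on an object; the grip force is fixed at half the most. Time passes only in rows, so rows that do not move let the fingers close. It gives the time, the measured TCP pose, the force and the opening at its end, in the units of the state.
- sensors.observe(): the state, without advancing time (a new reading comes with each control period).
- viewer.read_camera(name): name is "side" or "top"; returns a dict with "pixels" (384x512x3 uint8, red, green, blue), "z_map" (384x512 float32, m along the optical axis (not along the pixel's ray), 0 where there is no reading), "fovy" (degrees; the focal length in pixels is half the picture's height over the tangent of half this angle, whatever the lens; pixels are square), "cx", "cy" (the principal point, pixels), "world_from_camera" (4x4, takes a point from camera to world coordinates). Camera axes: x right, y down, z forward; pixel columns grow to the right and rows downward; lengths in m; the calibration is good to about 2 mm. A picture is of the moment at which its call begins.
- robot.job_done(): hands the job in, once; it reports no verdict.
The state is a dict: "time": time; "joint_positions": joint angles; "joint_vel": joint speeds; "joint_efforts": joint torques, N m; "position": TCP position; "ee_rot": TCP orientation; "contact_force": force on the tool from outside, world axes, zero at the start; "wrist_torque": the same for the moment, N m; "gripper_width": finger opening in m.
Only numpy, scipy, OpenCV 4.12 (cv2) and the standard library are available. Lean on these libraries where they do the work, as an engineer would, in place of code of your own. Each camera call takes 0.05 s, during which the arm holds its last target.

TASK

Check out the ring padlock that is parked locked in the blue stand: with the lock in the stand, turn its knurled ring slowly clockwise (seen from above) until you feel it catch and the shackle clicks up. Then take the lock by the shackle and lift it out, so that its weight pulls the shackle fully open, and present it to the white reader pad: finish while still holding the open lock by its shackle, hanging upright and still, its underside about 8 cm above the middle of the pad, touching neither pad nor stand. Leave everything else on the bench where it is.

Things in the scene. Friction and masses are not known exactly. Their poses are not given: they have to be found in the camera images.
- lock: padlock: square brass foot 48x48x27 mm, above it a steel-grey knurled turning ring, a thin fixed brass cap (top 56 mm above the underside) and a steel U shackle standing up from it. Origin: centre of the underside, z up; x, y along the foot's sides; the U lies in the y-z plane. About 0.4 kg, centre of mass on the axis. Stands locked in the stand's pocket at the start
- ring (a joint): angle of the knurled ring (rad), grows clockwise seen from above; turns easily (0.05 Nm). Starts at 0 to 0.3. The catch point is hidden and new each time, 0.5 to 1.3 rad clockwise of the start; there the shackle clicks up and holds the ring, which then has only about 0.15 rad of play either way, so stop turning. End stop at 2.2
- ring_center (a point): centre of the ring, on the lock's upright axis, 41.5 mm above its underside. The ring is round, 52 mm in diameter, 21 mm tall (31 to 52 mm above the underside); it can be gripped across at any yaw, the shackle standing up between the fingers. Its one orange rib (of 30) says nothing of the catch point
- shackle (a joint): how far the shackle has come up (m): about 0 locked; springs up by itself to about 0.006 when the ring reaches the catch point; 0.014 is fully open, which takes about 2 N more: the weight of the lock hanging from the shackle is enough
- shackle_top (a point): middle of the shackle's crown, on the lock's axis, 82 mm above the lock's underside when locked. The crown is a round bar 8 mm thick along the lock's y axis, straight for 16 mm; the legs are 28 mm apart; 22 mm clear below it when locked. Grip it across, closing along the lock's x axis
- stand: blue stand, fixed to the bench: base plate 110x110x8 mm with a square pocket, 51x51 mm inside, floor 8 mm above the bench, walls 8 mm thick with tops 32 mm above the bench. Origin: centre of the underside; the pocket's sides run along its x and y axes, and the lock stands in it with its own axes along them
- reader: white contactless reader pad, fixed to the bench, 100x100x16 mm, with a black and grey target disc (72 mm) on its top. Origin: centre of the underside
- reader_pad (a point): middle of the reader pad's top face, 16 mm above the bench
- glue_bottle: small white dropper bottle with blue cap, 31x31x82 mm; bystander, loose on the bench. Origin: centre of the underside
- mug: white tea mug, 79x110x92 mm; bystander, loose on the bench. Origin: centre of the underside
- battery_9v: 9 V block battery standing up, 18x27x48 mm; bystander, loose on the bench. Origin: centre of the underside
- marker: white marker pen with red cap, lying, 18x132x19 mm; bystander, loose on the bench. Origin: centre of the underside
- ptfe_tape: small white roll of tape on a blue spool, 52x52x12 mm; bystander, loose on the bench. Origin: centre of the underside
- parts_box: green steel parts box, closed, 86x123x38 mm; bystander, loose on the bench. Origin: centre of the underside
- timer: red countdown timer standing up, 28x62x62 mm; bystander, loose on the bench. Origin: centre of the underside
Not all that is in view belongs to the job. What is shaped like the lock but turquoise is not meant.

How it is judged:
By the outcome, as a careful person would: the job done as asked, in the order asked, and still so for the second after the job is handed in, while the arm keeps its last pose, push and grip.
It also fails if it takes over 59 s, if anything falls off the work surface, if the arm or the gripper's body presses on something with over 40 N, if the wrist force passes 120 N, or if a joint passes its speed limit or range.

## Working session

There is one attempt and no reset: what is moved stays moved. The work goes in short steps, Python scripts to look and compute and a tool call to move; the robot and the scene stay as the last step left them, time stands still between calls to the robot, and variables do not carry over. Pictures are saved under pics/ and viewed, and the job is handed in when it is done.

Besides the shell and the picture viewer there is one more tool, called after ">>>" as a command line: name --argument value ..., lists and objects as JSON in quotes. arm_command: Moves the arm, as the interface text tells. Its arguments: {"type":"object","properties":{"rows":{"type":"array","items":{"type":"array","items":{"type":"array","items":{"type":"number"}}}},"fingers":{"type":"number"}},"required":["rows"]}

```bash
ls; mkdir -p pics; python3 - <<'E'
from bench import sensors, viewer
import cv2,pickle
print(sensors.observe())
for n in ("top","side"):
    d=viewer.read_camera(n); pickle.dump(d,open(f"{n}.pkl","wb"))
    cv2.imwrite(f"pics/{n}0.png",d["pixels"][:,:,::-1]); print(n,d["fovy"],d["cx"],d["cy"],d["world_from_camera"])
E
```

```text
pics
{'time': 0.0, 'joint_positions': array([ 1.15580027,  0.41187648, -0.01274365,  1.59700881,  0.00559035,
        1.13428936, -0.08219243]), 'joint_vel': array([-1.09235002e-03,  8.64915968e-04, -6.52478421e-05, -1.25426505e-03,
        2.91562016e-04,  4.75918712e-04,  6.50977073e-04]), 'joint_efforts': array([ 3.71600190e-04, -5.87956488e+01,  6.41770922e-01, -2.91079670e+01,
       -5.36954391e-02,  1.79985829e-02,  9.83956375e-05]), 'position': array([ 0.21225724, -0.58736705,  0.24053789]), 'ee_rot': array([-2.57077909e+00,  1.80432115e+00,  2.06417817e-03]), 'contact_force': array([ 0.04371074,  0.68843625, -0.66115047]), 'wrist_torque': array([-0.00548947,  0.00240922,  0.03271553]), 'gripper_width': 0.08768089547525604}
top 49.771774498091595 250.51697576240383 196.81039850492695 [[-0.00773651 -0.98660231  0.16296022  0.43650095]
 [-0.99968658  0.00375068 -0.0247524  -0.05115218]
 [ 0.02380956 -0.16310064 -0.9863221   1.13452402]
 [ 0.          0.          0.          1.        ]]
side 44.95870172759072 262.6463276945124 194.8604955816786 [[ 0.9929864  -0.03384612  0.11328042  0.44978652]
 [-0.11600809 -0.46375822  0.8783339  -1.37535198]
 [ 0.02280653 -0.88531506 -0.46443203  0.76433453]
 [ 0.          0.          0.          1.        ]]
```

View pics/top0.png

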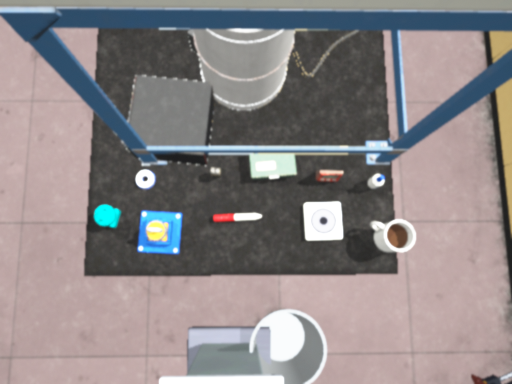

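View pics/side0.png

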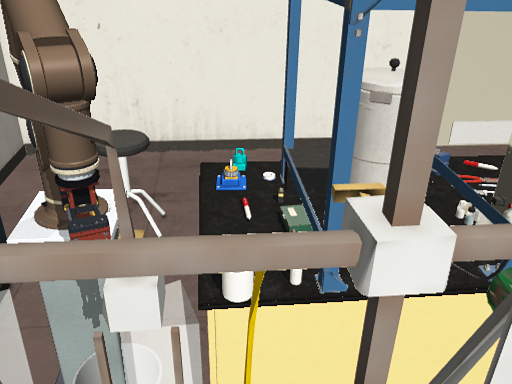

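The top view shows the blue stand with the brass lock at (158,232), the turquoise decoy at (107,215), and the reader at (323,221). Next I'll measure these and map the frame.

```bash
cat > h.py <<'E'
import numpy as np,cv2,pickle
def cloud(d):
    z=d["z_map"];h,w=z.shape;f=h/2/np.tan(np.radians(d["fovy"])/2)
    u,v=np.meshgrid(np.arange(w),np.arange(h))
    P=np.stack([(u-d["cx"])/f*z,(v-d["cy"])/f*z,z,np.ones_like(z)],-1)
    return (P@d["world_from_camera"].T)[...,:3]
E
python3 - <<'E'
from h import *
d=pickle.load(open("top.pkl","rb"));P=cloud(d);im=d["pixels"]
hsv=cv2.cvtColor(im,cv2.COLOR_RGB2HSV)
for n,(u,v) in dict(lock=(158,232),decoy=(107,215),reader=(323,221),bench=(250,240),marker=(235,217),beam=(270,150),beamL=(140,152),postL=(90,85),beamR=(380,150),topbeam=(250,18),box=(170,110),mug=(398,236),timer=(330,175),green=(270,165),tank=(240,60)).items(): print(n,P[v,u].round(3))
# stand base
def rect(m,nm):
    n,l,s,c=cv2.connectedComponentsWithStats(m.astype(np.uint8));k=1+np.argmax(s[1:,4]);m=l==k
    X=P[m][:,:2];r=cv2.minAreaRect((X*1000).astype(np.float32));print(nm,s[k],r,P[m][:,2].min(),P[m][:,2].max());return m
sub=np.zeros(im.shape[:2],bool);sub[200:265,130:190]=1
blue=(hsv[...,0]>95)&(hsv[...,0]<130)&(hsv[...,1]>120)&sub
rect(blue,"stand");rect(blue&(P[...,2]<0.015),"plate");rect(blue&(P[...,2]>0.025),"walls")
brass=(hsv[...,0]>12)&(hsv[...,0]<35)&(hsv[...,1]>100)&sub
rect(brass,"brass")
hi=sub&(P[...,2]>0.055);rect(hi,"hi");rect(sub&(P[...,2]>0.075),"shackle")
sr=np.zeros_like(sub);sr[190:250,295:350]=1
rect(sr&(P[...,2]>0.011)&(P[...,2]<0.03)&(im.min(-1)>0),"reader")
cv2.imwrite("pics/crop1.png",cv2.resize(im[195:265,85:195,::-1],None,fx=7,fy=7,interpolation=cv2.INTER_CUBIC))
s=pickle.load(open("side.pkl","rb"))
cv2.imwrite("pics/crop2.png",cv2.resize(s["pixels"][135:225,190:310,::-1],None,fx=6,fy=6,interpolation=cv2.INTER_CUBIC))
E
```

```text
lock [0.522 0.16  0.067]
decoy [0.569 0.297 0.053]
reader [ 0.553 -0.275  0.022]
bench [ 0.504 -0.077 -0.002]
marker [ 0.566 -0.037  0.017]
beam [ 0.719 -0.126  0.138]
beamL [0.721 0.202 0.113]
postL [0.721 0.187 0.509]
beamR [ 0.719 -0.402  0.138]
topbeam [ 0.72  -0.063  0.694]
box [0.831 0.128 0.119]
mug [ 0.509 -0.465  0.054]
timer [ 0.673 -0.292  0.055]
green [ 0.706 -0.133  0.035]
tank [ 0.866 -0.052  0.315]
stand [ 137  210   46   45 1287] ((516.8748779296875, 85.16951751708984), (291.7440185546875, 122.71800231933594), 82.2901840209961) -0.004242394983688946 1.1345240194238715
plate [ 137  210   46   45 1060] ((528.2734985351562, 168.89637756347656), (116.88054656982422, 117.15660095214844), 86.1480712890625) -0.004242394983688946 0.01477849549567889
walls [144 218  28  27 204] ((528.33251953125, 167.75453186035156), (67.23615264892578, 67.0240249633789), 86.43770599365234) 0.02544769973995309 0.03863010234872144
brass [147 231  17   9 100] ((486.1587829589844, 66.40985107421875), (253.7650909423828, 27.389572143554688), 73.26122283935547) 0.05697235488562713 1.1345240194238715
hi [146 220  21  21 331] ((494.8356628417969, 68.09107208251953), (263.1559753417969, 51.072601318359375), 71.54278564453125) 0.05542435437227344 1.1345240194238715
shackle [147 228  15   4  45] ((528.1990966796875, 167.4996337890625), (34.26228332519531, 7.375096321105957), 85.73665618896484) 0.07629231173618467 0.09773489366438382
reader [ 304  202   38   38 1308] ((556.2936401367188, -275.6369323730469), (99.96736907958984, 99.73760986328125), 1.6658631563186646) 0.011017819016410968 0.023897328821465225
```

```bash
python3 - <<'E'
from h import *
# obstacles: points z>0.1 within x 0.. 0.8
for n in("top","side"):
    d=pickle.load(open(n+".pkl","rb"));P=cloud(d);ok=d["z_map"]>0
    m=ok&(P[...,2]>0.11)&(P[...,2]<0.9)&(P[...,0]>-0.1)&(P[...,0]<1)&(abs(P[...,1])<0.9)
    Q=np.unique((P[m]/0.08).round().astype(int),axis=0)
    g={}
    for x,y,z in Q: g.setdefault((x,y),[]).append(z)
    print(n)
    for x in sorted({k[0] for k in g}):
        print(round(x*.08,2),{round(k[1]*.08,2):(round(min(v)*.08,2),round(max(v)*.08,2)) for k,v in sorted(g.items()) if k[0]==x})
E
```

```text
top
0.16 {np.float64(-0.56): (np.float64(0.24), np.float64(0.24))}
0.24 {np.float64(-0.64): (np.float64(0.24), np.float64(0.24)), np.float64(-0.56): (np.float64(0.24), np.float64(0.32)), np.float64(-0.48): (np.float64(0.32), np.float64(0.32))}
0.72 {np.float64(-0.48): (np.float64(0.08), np.float64(0.56)), np.float64(-0.4): (np.float64(0.08), np.float64(0.72)), np.float64(-0.32): (np.float64(0.08), np.float64(0.72)), np.float64(-0.24): (np.float64(0.08), np.float64(0.72)), np.float64(-0.16): (np.float64(0.08), np.float64(0.72)), np.float64(-0.08): (np.float64(0.08), np.float64(0.72)), np.float64(0.0): (np.float64(0.08), np.float64(0.72)), np.float64(0.08): (np.float64(0.08), np.float64(0.72)), np.float64(0.16): (np.float64(0.08), np.float64(0.72)), np.float64(0.24): (np.float64(0.08), np.float64(0.72))}
0.8 {np.float64(-0.48): (np.float64(0.08), np.float64(0.48)), np.float64(0.0): (np.float64(0.08), np.float64(0.16)), np.float64(0.08): (np.float64(0.08), np.float64(0.16)), np.float64(0.16): (np.float64(0.08), np.float64(0.16)), np.float64(0.24): (np.float64(0.08), np.float64(0.16))}
0
[... 2354 characters left out ...]
at64(0.16)), np.float64(0.24): (np.float64(0.08), np.float64(0.64))}
0.88 {np.float64(-0.48): (np.float64(0.64), np.float64(0.72)), np.float64(-0.16): (np.float64(0.16), np.float64(0.48)), np.float64(-0.08): (np.float64(0.16), np.float64(0.48)), np.float64(0.0): (np.float64(0.08), np.float64(0.48)), np.float64(0.08): (np.float64(0.08), np.float64(0.16)), np.float64(0.16): (np.float64(0.08), np.float64(0.16)), np.float64(0.24): (np.float64(0.08), np.float64(0.16))}
0.96 {np.float64(-0.48): (np.float64(0.64), np.float64(0.72)), np.float64(-0.16): (np.float64(0.16), np.float64(0.48)), np.float64(-0.08): (np.float64(0.48), np.float64(0.48)), np.float64(0.0): (np.float64(0.48), np.float64(0.48))}
```

View crops.

View pics/crop1.png

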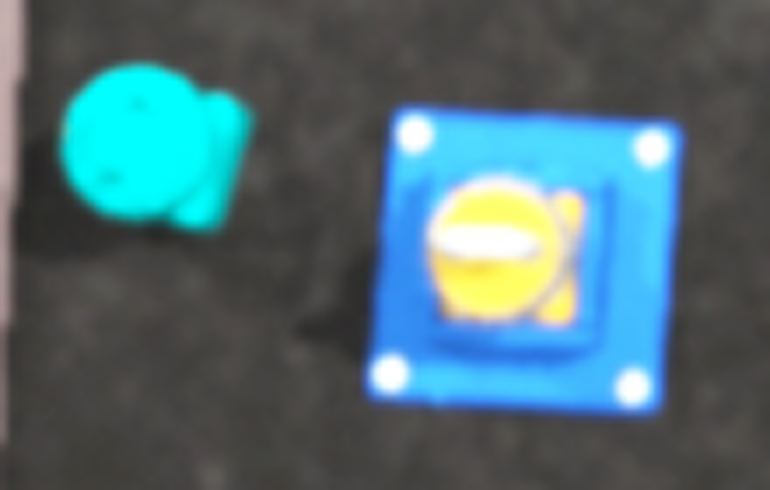

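View pics/crop2.png

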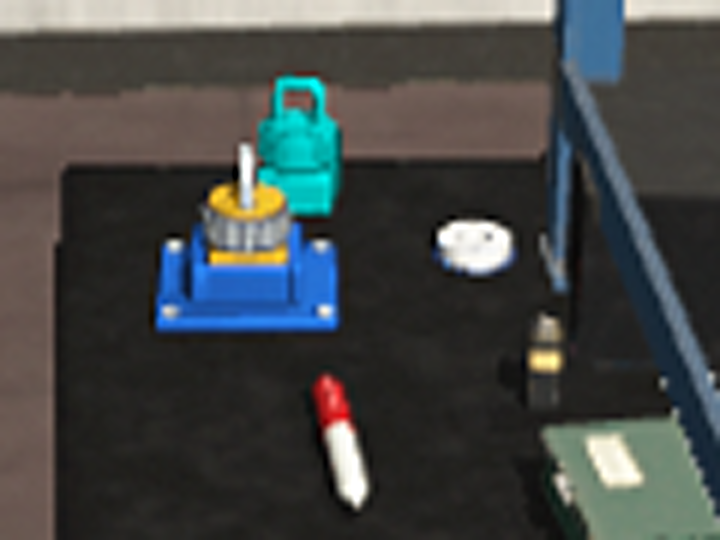

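```bash
python3 - <<'E'
from h import *
d=pickle.load(open("top.pkl","rb"));P=cloud(d);im=d["pixels"];ok=d["z_map"]>0
sub=np.zeros(ok.shape,bool);sub[200:265,130:190]=1;sub&=ok
for lo,hi in((.055,.069),(.069,.08),(.08,.1)):
    m=sub&(P[...,2]>lo)&(P[...,2]<hi);X=P[m]
    print(lo,m.sum(),X.mean(0).round(4),X.min(0).round(4),X.max(0).round(4),cv2.minAreaRect((X[:,:2]*1000).astype(np.float32)))
    if lo>.06:
        c=np.cov(X[:,:2].T);w,v=np.linalg.eigh(c);print(np.degrees(np.arctan2(v[1,1],v[0,1])))
m=sub&(P[...,2]>.0)&(P[...,2]<.013)
b=P[(slice(240,262),slice(195,260))];print("bench z",np.median(b[...,2]))
# bystanders height near decoy
sb=np.zeros_like(ok);sb[195:235,85:127]=1;m=sb&ok&(P[...,2]>.02);print("decoy",P[m].min(0),P[m].max(0))
E
```

```text
0.055 275 [0.5274 0.1661 0.0635] [0.5024 0.1414 0.0554] [0.5544 0.193  0.0689] ((528.8276977539062, 167.4727783203125), (52.012264251708984, 50.64592742919922), 43.87311935424805)
0.069 11 [0.5284 0.1628 0.072 ] [0.5146 0.1505 0.0691] [0.5401 0.1857 0.0784] ((527.6544799804688, 168.13465881347656), (23.582443237304688, 35.12836456298828), 6.057168006896973)
103.28776563472863
0.08 42 [0.5276 0.1666 0.0925] [0.5235 0.1511 0.0828] [0.5309 0.1848 0.0977] ((528.2282104492188, 167.89013671875), (33.47909164428711, 7.375096321105957), 85.73664093017578)
88.73059010695334
bench z 0.0008888717564252691
decoy [0.54244512 0.27580394 0.02060518] [0.59589766 0.33147024 0.08948786]
```

Candidates were the brass lock in the blue stand (158,232) and the turquoise twin (107,215). I choose the brass one. The crop confirms it: its shackle top is at z≈0.094 as expected, its ring is 52 mm, and its yaw is about -4°.

```bash
cat >> h.py <<'E'
from scipy.spatial.transform import Rotation as R
def delta(t,yaw_deg=None):
    from bench import sensors
    s=sensors.observe();M=R.from_rotvec(s["ee_rot"]).as_matrix()
    print("t",round(s["time"],2),"pos",s["position"].round(4),"yaw",np.degrees(np.arctan2(M[1,0],M[0,0])).round(2),"zaxis",M[:,2].round(4),"j",s["joint_positions"].round(2),"F",s["contact_force"].round(1),"T",s["wrist_torque"].round(3),"w",s["gripper_width"].round(4))
    if t is not None: print("tool mm",(M.T@(np.array(t)-s["position"])*1000).round(1))
    if yaw_deg is not None:
        a=np.degrees(np.arctan2(M[1,0],M[0,0]))-yaw_deg; print("turn rad",np.radians((a+180)%360-180).round(4))
E
python3 -c "
from h import *
delta((.528,.168,.2),60)"
```

```text
Traceback (most recent call last):
  File "h.py", line 11, in delta
    print("t",round(s["time"],2),"pos",s["position"].round(4),"yaw",np.degrees(np.arctan2(M[1,0],M[0,0])).round(2),"zaxis",M[:,2].round(4),"j",s["joint_positions"].round(2),"F",s["contact_force"].round(1),"T",s["wrist_torque"].round(3),"w",s["gripper_width"].round(4))
                                                                                                                                                                                                                                                ^^^^^^^^^^^^^^^^^^^^^^^^
AttributeError: 'float' object has no attribute 'round'
```

```bash
sed -i 's/s\["gripper_width"\].round(4)/round(s["gripper_width"],4)/' h.py
python3 -c "
from h import *
delta((.528,.168,.2),60)"
```

```text
t 0.1 pos [ 0.2122 -0.5874  0.2406] yaw -70.13 zaxis [-6.0e-04  1.3e-03 -1.0e+00] j [ 1.16  0.41 -0.01  1.6   0.01  1.13 -0.08] F [-0.4  1.   0.3] T [ 0.022 -0.009  0.   ] w 0.088
tool mm [-603.  -553.7   41.4]
turn rad -2.2712
```

>>> arm_command --rows '[[[-15, -14, 0, 0], [-24, -22, 0, 0], [-24, -22, 0, 0], [-24, -22, 0, 0], [-24, -22, 0, 0], [-24, -22, 0, 0], [-24, -22, 0, 0], [-24, -22, 0, 0]]]'

```text
time: 0.77
position: [0.3084, -0.3569, 0.2411]
ee_rot: [2.571, -1.805, -0.001]
contact_force: [1.0, -0.4, 0.3]
gripper_width: 0.0878
```

>>> arm_command --rows '[[[-24, -22, 0, 0], [-24, -22, 0, 0], [-24, -22, 0, 0], [-24, -22, 0, 0], [-24, -22, 0, 0], [-24, -22, 0, 0], [-24, -22, 0, 0], [-24, -22, 0, 0]]]'

```text
time: 1.43
position: [0.4086, -0.1167, 0.2413]
ee_rot: [2.571, -1.805, 0.0]
contact_force: [0.5, -0.6, 0.3]
gripper_width: 0.0878
```

```bash
python3 -c "
from h import *
delta((.528,.168,.2),60)"
```

```text
t 1.43 pos [ 0.4086 -0.1167  0.2413] yaw -70.14 zaxis [-1.e-04 -2.e-04 -1.e+00] j [ 0.53  0.09 -0.39  2.03  0.04  1.03 -1.1 ] F [ 0.5 -0.6  0.3] T [-0.005 -0.047  0.034] w 0.0878
tool mm [-227.2 -209.    41.2]
turn rad -2.2714
```

>>> arm_command --rows '[[[-24, -22, 0, 0], [-24, -22, 0, 0], [-24, -22, 0, 0], [-24, -22, 0, 0], [-24, -22, 0, 0], [-24, -22, 0, 0], [-24, -22, 0, 0], [-24, -22, 0, 0]]]'

```text
time: 2.1
position: [0.5089, 0.1236, 0.2411]
ee_rot: [2.571, -1.805, -0.0]
contact_force: [0.7, 0.1, -0.5]
gripper_width: 0.0876
```

>>> arm_command --rows '[[[0, 0, 0, -0.12], [0, 0, 0, -0.12], [0, 0, 0, -0.12], [0, 0, 0, -0.12], [0, 0, 0, -0.12], [0, 0, 0, -0.12], [0, 0, 0, -0.12], [0, 0, 0, -0.12]]]'

```text
time: 2.77
position: [0.5085, 0.122, 0.241]
ee_rot: [3.115, -0.404, -0.001]
contact_force: [-0.2, 1.5, 0.3]
gripper_width: 0.0879
```

>>> arm_command --rows '[[[0, 0, 0, -0.12], [0, 0, 0, -0.12], [0, 0, 0, -0.12], [0, 0, 0, -0.12], [0, 0, 0, -0.12], [0, 0, 0, -0.12], [0, 0, 0, -0.12], [0, 0, 0, -0.12]]]'

```text
time: 3.43
position: [0.5085, 0.122, 0.2411]
ee_rot: [2.95, 1.08, -0.001]
contact_force: [-0.9, -0.3, 0.5]
gripper_width: 0.0879
```

```bash
python3 -c "
from h import *
delta((.528,.168,.2),60)"
```

```text
t 3.43 pos [0.5085 0.122  0.2411] yaw 40.21 zaxis [-6.e-04 -2.e-04 -1.e+00] j [ 0.41  0.38 -0.93  1.8   0.34  1.13  0.07] F [-0.9 -0.3  0.5] T [-0.009 -0.144 -0.007] w 0.0879
tool mm [ 44.6 -22.6  41. ]
turn rad -0.3454
```

>>> arm_command --rows '[[[22, -11, 0, 0], [22.6, -11.6, 0, 0], [0, 0, 0, -0.115], [0, 0, 0, -0.115], [0, 0, 0, -0.115], [0, 0, 20, 0], [0, 0, 20, 0], [0, 0, 0, 0]]]'

```text
time: 4.1
position: [0.5269, 0.1667, 0.1979]
ee_rot: [-2.725, -1.561, 0.008]
contact_force: [-1.2, 0.3, 0.0]
gripper_width: 0.0882
```

```bash
python3 - <<'E'
from h import *
from bench import viewer
delta((.528,.168,.056),60)
d=viewer.read_camera("side");a=d["pixels"][100:230,170:340,::-1]
e=viewer.read_camera("top");b=e["pixels"][170:300,85:255,::-1]
cv2.imwrite("pics/a1.png",np.vstack([cv2.resize(x,(680,520))[:, :] for x in (a,)]));cv2.imwrite("pics/b1.png",cv2.resize(b,(680,520)))
E
```

```text
t 4.1 pos [0.5269 0.1667 0.1979] yaw 59.63 zaxis [-0.0051 -0.0018 -1.    ] j [ 0.32  0.51 -0.96  1.78  0.46  1.11  0.24] F [-1.2  0.3  0. ] T [-0.029 -0.115  0.013] w 0.0882
tool mm [  2.3   0.8 141.9]
turn rad -0.0065
```

View pics/a1.png

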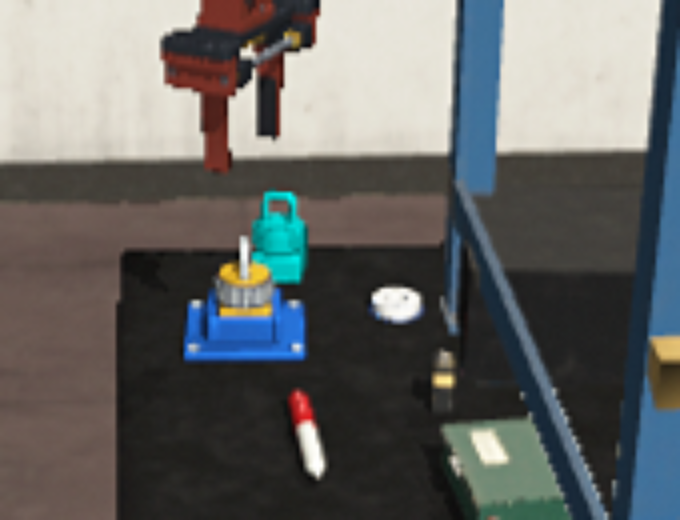

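View pics/b1.png

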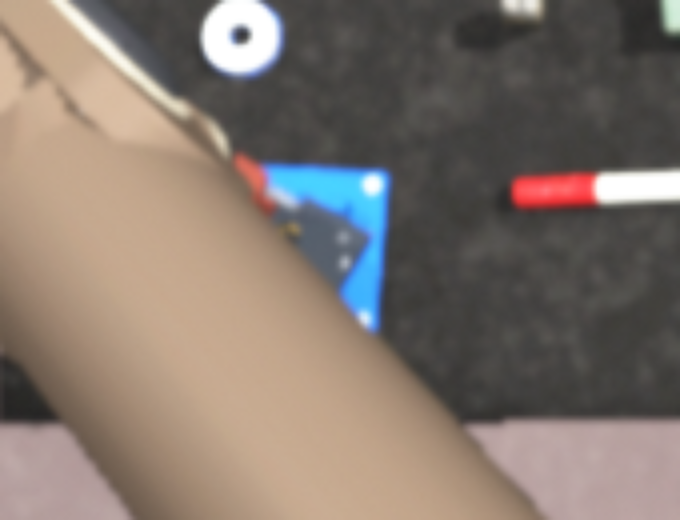

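Side view: the open gripper is above the lock (lock at about (243,300) in the crop), with the decoy behind it. Descending.

>>> arm_command --rows '[[[1.2, 0.4, 18, 0], [1.2, 0.4, 22, 0], [0, 0, 22, 0], [0, 0, 22, 0], [0, 0, 20, 0], [0, 0, 10, 0], [0, 0, 0, 0], [0, 0, 0, 0]]]'

```text
time: 4.87
position: [0.5308, 0.1702, 0.0883]
ee_rot: [-2.725, -1.562, -0.001]
contact_force: [0.0, -0.4, -0.4]
gripper_width: 0.0877
```

```bash
python3 - <<'E'
from h import *
delta((.528,.168,.056),60)
E
```

```text
t 4.87 pos [0.5308 0.1702 0.0883] yaw 59.65 zaxis [ 5.e-04  3.e-04 -1.e+00] j [ 0.23  0.64 -0.86  1.87  0.61  0.92  0.12] F [ 0.  -0.4 -0.4] T [ 0.027 -0.137  0.019] w 0.0877
tool mm [-3.3 -1.3 32.2]
turn rad -0.0061
```

>>> arm_command --rows '[[[-1.7, -0.6, 10, 0], [-1.6, -0.7, 12, 0], [0, 0, 8, 0], [0, 0, 2, 0], [0, 0, 0, 0], [0, 0, 0, 0]]]'

```text
time: 5.37
position: [0.5275, 0.1678, 0.0553]
ee_rot: [-2.725, -1.563, 0.0]
contact_force: [0.7, 0.4, -0.2]
gripper_width: 0.0876
```

```bash
python3 - <<'E'
from h import *
from bench import viewer
delta((.528,.168,.056),60)
d=viewer.read_camera("side");a=d["pixels"][130:210,190:290,::-1]
cv2.imwrite("pics/a2.png",cv2.resize(a,(700,560),interpolation=cv2.INTER_CUBIC))
E
```

```text
t 5.37 pos [0.5275 0.1678 0.0553] yaw 59.66 zaxis [-3.e-04  1.e-04 -1.e+00] j [ 0.21  0.68 -0.83  1.9   0.65  0.86  0.08] F [ 0.7  0.4 -0.2] T [ 0.042 -0.14  -0.037] w 0.0876
tool mm [ 0.4  0.3 -0.7]
turn rad -0.006
```

View pics/a2.png

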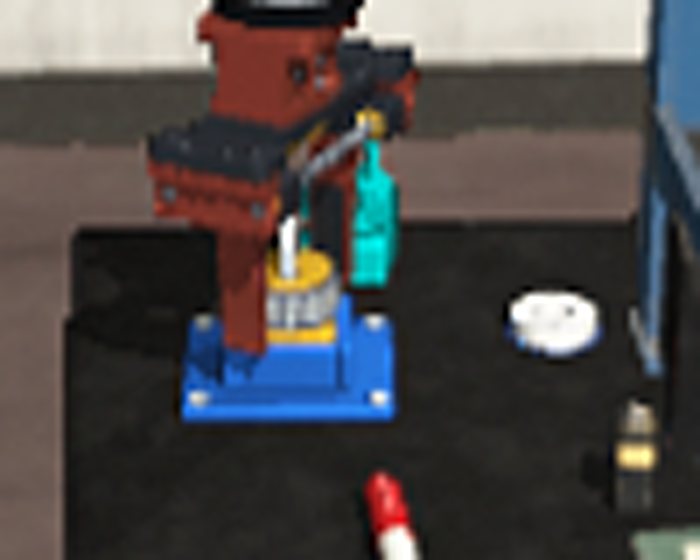

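The fingers straddle the ring (crop (290,300)), with the tips above the stand walls. Closing.

>>> arm_command --rows '[[[0, 0, 0, 0], [0, 0, 0, 0], [0, 0, 0, 0], [0, 0, 0, 0], [0, 0, 0, 0], [0, 0, 0, 0]]]' --fingers 40

```text
time: 5.92
position: [0.5278, 0.1677, 0.0555]
ee_rot: [-2.726, -1.562, -0.001]
contact_force: [0.1, -0.5, 1.0]
gripper_width: 0.0519
```

```bash
python3 - <<'E'
from h import *
delta((.528,.168,.056),60)
E
```

```text
t 5.92 pos [0.5278 0.1677 0.0555] yaw 59.65 zaxis [ 4.e-04  3.e-04 -1.e+00] j [ 0.21  0.68 -0.83  1.9   0.65  0.86  0.08] F [ 0.1 -0.5  1. ] T [-0.21   0.034  0.027] w 0.0519
tool mm [ 0.3  0.1 -0.5]
turn rad -0.0062
```

>>> arm_command --rows '[[[0, 0, 0, 0.04], [0, 0, 0, 0.05], [0, 0, 0, 0.05], [0, 0, 0, 0.05], [0, 0, 0, 0.05], [0, 0, 0, 0.05], [0, 0, 0, 0.05], [0, 0, 0, 0.04]]]'

```text
time: 6.58
position: [0.5277, 0.1673, 0.0554]
ee_rot: [2.972, 1.015, -0.0]
contact_force: [0.8, -0.7, 1.0]
gripper_width: 0.0514
```

```bash
python3 - <<'E'
from h import *
from bench import viewer
delta((.528,.168,.056),60)
d=viewer.read_camera("side");a=d["pixels"][130:210,190:290,::-1]
cv2.imwrite("pics/a3.png",cv2.resize(a,(700,560),interpolation=cv2.INTER_CUBIC))
E
```

```text
t 6.58 pos [0.5277 0.1673 0.0554] yaw 37.72 zaxis [ 1.e-04 -5.e-04 -1.e+00] j [ 0.15  0.64 -0.74  1.9   0.58  0.83 -0.24] F [ 0.8 -0.7  1. ] T [-0.204 -0.087  0.032] w 0.0514
tool mm [ 0.7 -0.4 -0.6]
turn rad -0.3888
```

View pics/a3.png

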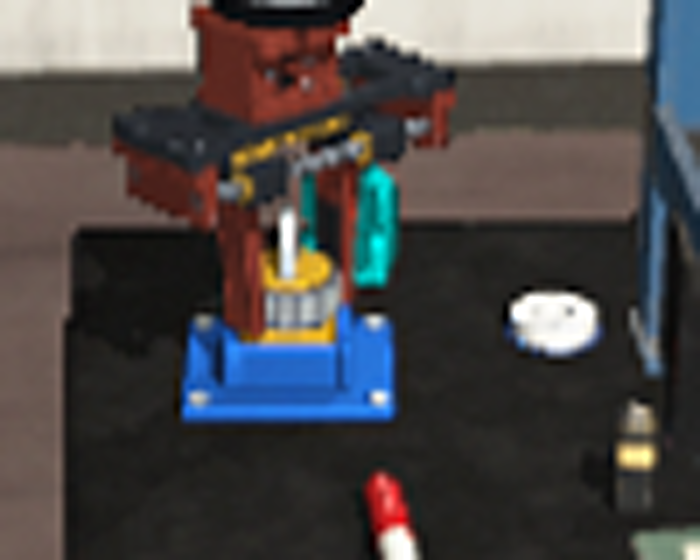

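```bash
cat > chk.py <<'E'
from h import *
from bench import viewer,sensors
delta(None,60)
d=viewer.read_camera("side");P=cloud(d);im=d["pixels"].astype(int)
m=(np.hypot(P[...,0]-.528,P[...,1]-.168)<.016)&(P[...,2]>.07)&(P[...,2]<.112)&(im.min(-1)>130)
Q=P[m];print("n",m.sum(),"shackle z max",np.sort(Q[:,2])[-4:].round(4))
c=d["pixels"][150:185,226:238].astype(int).min(-1)
print("bright col sums",(c>150).any(1).nonzero()[0][:1]+150, c[:,:].max(1)[5:15])
E
python3 chk.py
```

```text
t 6.63 pos [0.5277 0.1673 0.0554] yaw 37.59 zaxis [ 2.e-04 -6.e-04 -1.e+00] j [ 0.15  0.64 -0.74  1.9   0.58  0.82 -0.24] F [ 0.  -0.5  1.1] T [-0.18  -0.104 -0.029] w 0.0516
turn rad -0.3911
n 10 shackle z max [0.093  0.0962 0.0965 0.0975]
bright col sums [152] [114  84  83  79 149 204 253 255 255 254]
```

>>> arm_command --rows '[[[0, 0, 0, 0.03], [0, 0, 0, 0.03], [0, 0, 0, 0.03], [0, 0, 0, 0]]]'

```text
time: 7.02
position: [0.5276, 0.1673, 0.0554]
ee_rot: [3.014, 0.885, -0.0]
contact_force: [-0.0, -1.5, 1.5]
gripper_width: 0.0515
```

```bash
python3 chk.py
```

```text
t 7.02 pos [0.5276 0.1673 0.0554] yaw 32.71 zaxis [ 0.e+00 -6.e-04 -1.e+00] j [ 0.14  0.64 -0.72  1.9   0.57  0.82 -0.31] F [-0.  -1.5  1.5] T [-0.354 -0.01  -0.013] w 0.0515
turn rad -0.4763
n 13 shackle z max [0.0921 0.0948 0.0954 0.0974]
bright col sums [152] [115  84  83  79 108 192 254 255 255 254]
```

>>> arm_command --rows '[[[0, 0, 0, 0.03], [0, 0, 0, 0.03], [0, 0, 0, 0.03], [0, 0, 0, 0]]]'

```text
time: 7.4
position: [0.5275, 0.1673, 0.0554]
ee_rot: [3.051, 0.749, -0.0]
contact_force: [-1.1, -1.3, 3.3]
gripper_width: 0.0514
```

```bash
python3 chk.py
```

```text
t 7.4 pos [0.5275 0.1673 0.0554] yaw 27.57 zaxis [-1.e-04 -6.e-04 -1.e+00] j [ 0.12  0.63 -0.7   1.9   0.55  0.81 -0.39] F [-1.1 -1.3  3.3] T [-0.508  0.122 -0.044] w 0.0514
turn rad -0.5659
n 11 shackle z max [0.0939 0.094  0.0977 0.1003]
bright col sums [152] [119  84  82  82 109 190 254 255 255 254]
```

>>> arm_command --rows '[[[0, 0, 0, 0.03], [0, 0, 0, 0.03], [0, 0, 0, 0.03], [0, 0, 0, 0]]]'

```text
time: 7.78
position: [0.5275, 0.1673, 0.0554]
ee_rot: [3.081, 0.611, -0.0]
contact_force: [-1.8, -3.2, 4.2]
gripper_width: 0.0517
```

```bash
python3 chk.py
```

```text
t 7.78 pos [0.5275 0.1673 0.0554] yaw 22.43 zaxis [-2.e-04 -6.e-04 -1.e+00] j [ 0.11  0.62 -0.68  1.9   0.53  0.8  -0.47] F [-1.8 -3.2  4.2] T [-0.642  0.288 -0.038] w 0.0517
turn rad -0.6558
n 14 shackle z max [0.0937 0.095  0.0959 0.097 ]
bright col sums [152] [117  84  82  82 108 190 254 255 255 254]
```

>>> arm_command --rows '[[[0, 0, 0, 0.03], [0, 0, 0, 0.03], [0, 0, 0, 0.03], [0, 0, 0, 0]]]'

```text
time: 8.17
position: [0.5274, 0.1673, 0.0554]
ee_rot: [3.105, 0.472, -0.001]
contact_force: [-1.4, -3.2, 4.5]
gripper_width: 0.0515
```

```bash
python3 chk.py
```

```text
t 8.17 pos [0.5274 0.1673 0.0554] yaw 17.28 zaxis [-3.e-04 -7.e-04 -1.e+00] j [ 0.09  0.62 -0.65  1.9   0.52  0.8  -0.54] F [-1.4 -3.2  4.5] T [-0.752  0.32  -0.033] w 0.0515
turn rad -0.7456
n 11 shackle z max [0.0933 0.0948 0.0951 0.0961]
bright col sums [152] [109  81  83  83 109 191 252 255 255 254]
```

>>> arm_command --rows '[[[0, 0, 0, 0.03], [0, 0, 0, 0.03], [0, 0, 0, 0.03], [0, 0, 0, 0]]]'

```text
time: 8.55
position: [0.5274, 0.1673, 0.0554]
ee_rot: [3.123, 0.332, -0.001]
contact_force: [-1.6, -2.5, 6.6]
gripper_width: 0.0512
```

```bash
python3 chk.py
```

```text
t 8.55 pos [0.5274 0.1673 0.0554] yaw 12.12 zaxis [-5.e-04 -7.e-04 -1.e+00] j [ 0.08  0.61 -0.63  1.9   0.5   0.79 -0.62] F [-1.6 -2.5  6.6] T [-0.765  0.494 -0.045] w 0.0512
turn rad -0.8356
n 11 shackle z max [0.0974 0.0994 0.1022 0.1023]
bright col sums [152] [110  83  83 102 203 255 247 248 247 235]
```

>>> arm_command --rows '[[[0, 0, 0, 0.03], [0, 0, 0, 0.03], [0, 0, 0, 0.03], [0, 0, 0, 0]]]'

```text
time: 8.93
position: [0.5273, 0.1673, 0.0554]
ee_rot: [3.135, 0.191, -0.001]
contact_force: [-2.3, -3.0, 4.9]
gripper_width: 0.0515
```

```bash
python3 chk.py; python3 - <<'E'
from h import *
from bench import viewer
d=viewer.read_camera("side");a=d["pixels"][130:210,190:290,::-1]
cv2.imwrite("pics/a4.png",cv2.resize(a,(700,560),interpolation=cv2.INTER_CUBIC))
E
```

```text
t 8.93 pos [0.5273 0.1673 0.0554] yaw 6.97 zaxis [-5.e-04 -8.e-04 -1.e+00] j [ 0.06  0.6  -0.61  1.91  0.48  0.78 -0.69] F [-2.3 -3.   4.9] T [-0.81   0.534 -0.063] w 0.0515
turn rad -0.9255
n 8 shackle z max [0.1008 0.1011 0.1013 0.1014]
bright col sums [152] [ 78  82  84 116 212 254 247 248 247 236]
```

View pics/a4.png

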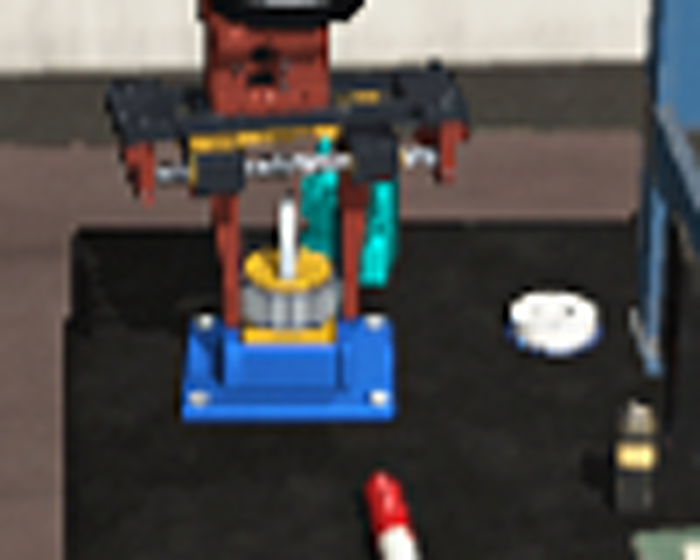

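The shackle popped between tool turns 0.75 and 0.84: its top rose from 0.096 to 0.102 in depth, and by about 1 px in the image. I've stopped turning. I'll back off a touch inside the play, then release.

>>> arm_command --rows '[[[0, 0, 0, -0.04], [0, 0, 0, 0]]]'

```text
time: 9.2
position: [0.5274, 0.1674, 0.0554]
ee_rot: [3.13, 0.26, -0.001]
contact_force: [-1.4, -3.4, 5.9]
gripper_width: 0.0514
```

>>> arm_command --rows '[[[0, 0, 0, 0], [0, 0, 0, 0], [0, 0, 0, 0], [0, 0, 0, 0], [0, 0, 0, 0], [0, 0, 0, 0]]]' --fingers 87

```text
time: 9.7
position: [0.5276, 0.1678, 0.0553]
ee_rot: [-3.131, -0.253, -0.0]
contact_force: [0.0, 0.0, 0.9]
gripper_width: 0.086
```

```bash
python3 chk.py; python3 -c "
from h import *
delta((.528,.168,.096),-4)"
```

```text
t 9.7 pos [0.5276 0.1678 0.0553] yaw 9.25 zaxis [ 0.e+00  2.e-04 -1.e+00] j [ 0.07  0.61 -0.62  1.9   0.49  0.78 -0.66] F [0.  0.  0.9] T [ 0.002 -0.07   0.015] w 0.086
turn rad -0.8858
n 16 shackle z max [0.0986 0.1014 0.1018 0.102 ]
bright col sums [152] [ 82  83  91 128 213 251 254 255 250 233]
t 9.75 pos [0.5276 0.1677 0.0553] yaw 9.24 zaxis [-0.e+00  1.e-04 -1.e+00] j [ 0.07  0.61 -0.62  1.9   0.49  0.78 -0.66] F [ 0.8 -0.1  0.6] T [ 0.031 -0.041  0.055] w 0.0868
tool mm [  0.5  -0.2 -40.7]
turn rad 0.2311
```

>>> arm_command --rows '[[[0, 0, -10, 0], [0, 0, -15, 0], [0, 0, -15.5, 0], [0.5, -0.2, 0, 0.115], [0, 0, 0, 0.115], [0, 0, 0, 0], [0, 0, 0, 0]]]'

```text
time: 10.33
position: [0.5281, 0.168, 0.0965]
ee_rot: [3.14, -0.103, 0.001]
contact_force: [0.5, -0.7, 0.6]
gripper_width: 0.0867
```

```bash
python3 -c "
from h import *
delta((.528,.168,.096),-4)
from bench import viewer
d=viewer.read_camera('side');P=cloud(d);im=d['pixels'].astype(int)
m=(np.hypot(P[...,0]-.528,P[...,1]-.168)<.02)&(P[...,2]>.07)&(P[...,2]<.112)&(im.min(-1)>130)
print(P[m].round(3))
cv2.imwrite('pics/a5.png',cv2.resize(d['pixels'][130:210,190:290,::-1],(700,560),interpolation=cv2.INTER_CUBIC))
"
```

```text
t 10.33 pos [0.5281 0.168  0.0965] yaw -3.74 zaxis [ 7.e-04 -3.e-04 -1.e+00] j [ 0.06  0.54 -0.6   1.88  0.4   0.85 -0.81] F [ 0.5 -0.7  0.6] T [-0.038 -0.109 -0.033] w 0.0867
tool mm [-0.1 -0.   0.5]
turn rad 0.0045
[[0.527 0.171 0.102]
 [0.531 0.17  0.102]
 [0.527 0.162 0.101]
 [0.53  0.162 0.101]
 [0.526 0.157 0.1  ]
 [0.53  0.159 0.099]
 [0.526 0.153 0.098]
 [0.53  0.156 0.096]
 [0.526 0.154 0.093]
 [0.53  0.155 0.093]
 [0.526 0.157 0.084]
 [0.529 0.153 0.086]
 [0.526 0.151 0.083]
 [0.529 0.149 0.084]
 [0.526 0.152 0.079]
 [0.529 0.148 0.08 ]
 [0.526 0.152 0.075]
 [0.525 0.148 0.072]]
```

View pics/a5.png

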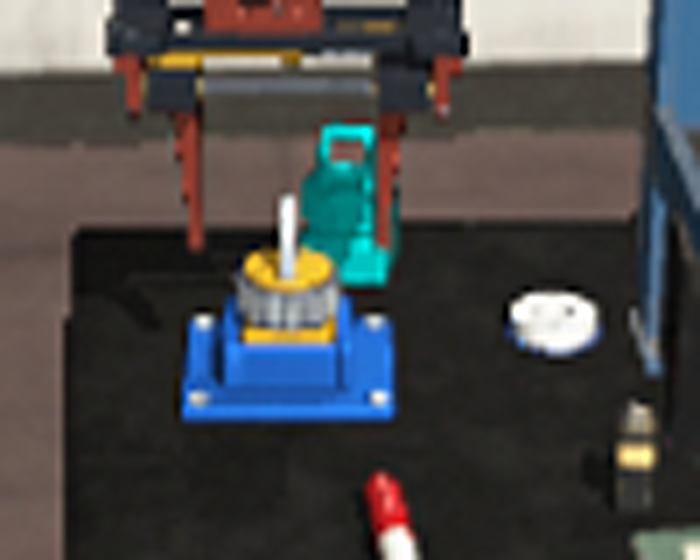

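The shackle stands raised (crop (288,200)) and centred between the fingers. Closing on the crown.

>>> arm_command --rows '[[[0, 0, 0, 0], [0, 0, 0, 0], [0, 0, 0, 0], [0, 0, 0, 0], [0, 0, 0, 0], [0, 0, 0, 0], [0, 0, 0, 0], [0, 0, 0, 0]]]' --fingers 0

```text
time: 11.05
position: [0.528, 0.1679, 0.0958]
ee_rot: [3.14, -0.108, -0.0]
contact_force: [0.8, -0.9, 0.2]
gripper_width: 0.0371
```

```bash
python3 -c "
from h import *
delta((.528,.168,.096),-4)"
```

```text
t 11.05 pos [0.528  0.1679 0.0958] yaw -3.95 zaxis [-1.e-04 -0.e+00 -1.e+00] j [ 0.06  0.54 -0.6   1.88  0.4   0.84 -0.82] F [ 0.8 -0.9  0.2] T [-0.004 -0.069 -0.002] w 0.0371
tool mm [-0.  -0.1 -0.2]
turn rad 0.001
```

>>> arm_command --rows '[[[0, 0, 0, 0], [0, 0, 0, 0], [0, 0, 0, 0], [0, 0, 0, 0], [0, 0, 0, 0], [0, 0, 0, 0], [0, 0, 0, 0]]]'

```text
time: 11.63
position: [0.5277, 0.1677, 0.0957]
ee_rot: [3.139, -0.108, -0.001]
contact_force: [-1.5, -1.1, 0.1]
gripper_width: 0.0068
```

```bash
python3 -c "
from h import *
delta((.528,.168,.096),-4)"
```

```text
t 11.63 pos [0.5277 0.1677 0.0957] yaw -3.95 zaxis [-6.e-04 -4.e-04 -1.e+00] j [ 0.06  0.54 -0.6   1.88  0.4   0.84 -0.82] F [-1.5 -1.1  0.1] T [-0.212  0.313  0.059] w 0.0068
tool mm [ 0.2 -0.3 -0.3]
turn rad 0.0009
```

>>> arm_command --rows '[[[0, 0, -3, 0], [0, 0, -3, 0], [0, 0, -4, 0], [0, 0, -4, 0], [0, 0, -4, 0], [0, 0, -4, 0], [0, 0, -4, 0], [0, 0, 0, 0]]]'

```text
time: 12.3
position: [0.5285, 0.1681, 0.1227]
ee_rot: [-3.139, 0.108, -0.002]
contact_force: [-0.2, 0.5, -4.8]
gripper_width: 0.0072
```

```bash
python3 -c "
from h import *
delta((.528,.168,.2),-4)
from bench import viewer
d=viewer.read_camera('side')
cv2.imwrite('pics/a6.png',cv2.resize(d['pixels'][130:210,190:290,::-1],(700,560),interpolation=cv2.INTER_CUBIC))
"
```

```text
t 12.3 pos [0.5285 0.1681 0.1227] yaw -3.95 zaxis [ 1.2e-03  4.0e-04 -1.0e+00] j [ 0.08  0.5  -0.62  1.86  0.37  0.89 -0.79] F [-0.2  0.5 -4.8] T [-0.006 -0.064  0.048] w 0.0072
tool mm [ -0.4   0.1 -77.3]
turn rad 0.0008
```

View pics/a6.png

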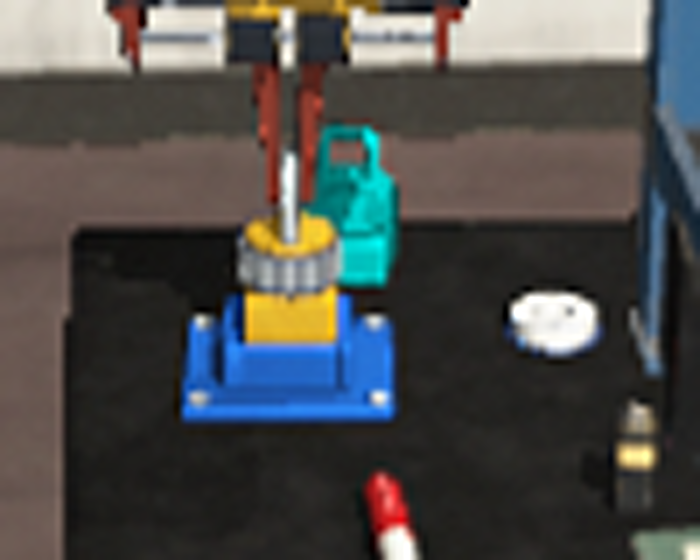

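>>> arm_command --rows '[[[0, 0, -6, 0], [0, 0, -12, 0], [0, 0, -16, 0], [0, 0, -16, 0], [0, 0, -16, 0], [0, 0, -12, 0], [0, 0, -6, 0], [0, 0, 0, 0]]]'

```text
time: 13.02
position: [0.5288, 0.1682, 0.2076]
ee_rot: [-3.139, 0.109, -0.004]
contact_force: [-0.3, 0.7, -5.3]
gripper_width: 0.0075
```

```bash
python3 -c "
from h import *
delta((.556,-.276,.21),-4)
from bench import viewer
d=viewer.read_camera('side')
cv2.imwrite('pics/a7.png',cv2.resize(d['pixels'][110:210,180:305,::-1],(700,560),interpolation=cv2.INTER_CUBIC))
"
```

```text
t 13.02 pos [0.5288 0.1682 0.2076] yaw -3.96 zaxis [ 2.7e-03  5.0e-04 -1.0e+00] j [ 0.12  0.4  -0.67  1.78  0.28  1.06 -0.72] F [-0.3  0.7 -5.3] T [ 0.003 -0.073 -0.006] w 0.0075
tool mm [ 57.9 441.3  -2.5]
turn rad 0.0007
```

View pics/a7.png

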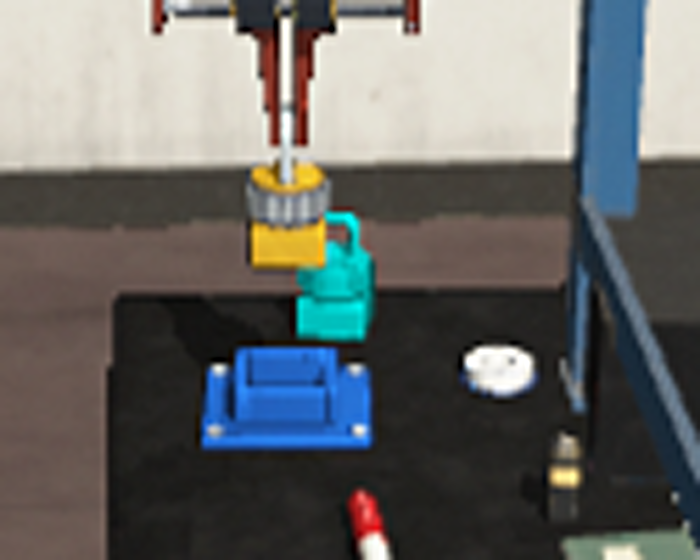

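The lock is out of the pocket and hanging, with the shackle extended. Carrying it to the reader gently.

>>> arm_command --rows '[[[1, 6, 0, 0], [1.5, 12, 0, 0], [2.4, 18, 0, 0], [2.6, 20, 0, 0], [2.6, 20, 0, 0], [2.6, 20, 0, 0], [2.6, 20, 0, 0], [2.6, 20, 0, 0]]]'

```text
time: 13.73
position: [0.5359, 0.0284, 0.2049]
ee_rot: [3.139, -0.11, -0.003]
contact_force: [0.5, 0.4, -4.8]
gripper_width: 0.0074
```

>>> arm_command --rows '[[[2.6, 20, 0, 0], [2.6, 20, 0, 0], [2.6, 20, 0, 0], [2.6, 20, 0, 0], [2.6, 20, 0, 0], [2.6, 20, 0, 0], [2.6, 20, 0, 0], [2.6, 20, 0, 0]]]'

```text
time: 14.4
position: [0.5452, -0.1325, 0.2048]
ee_rot: [3.14, -0.11, -0.003]
contact_force: [0.2, -0.5, -3.5]
gripper_width: 0.0071
```

>>> arm_command --rows '[[[2.6, 20, 0, 0], [2.6, 20, 0, 0], [2.6, 20, 0, 0], [2.6, 20, 0, 0], [2, 14, 0, 0], [1, 8, 0, 0], [0.6, 4, 0, 0], [0, 0, 0, 0]]]'

```text
time: 15.07
position: [0.5526, -0.2374, 0.2054]
ee_rot: [-3.139, 0.11, 0.001]
contact_force: [0.0, -0.2, -5.7]
gripper_width: 0.007
```

```bash
python3 -c "
from h import *
delta((.556,-.276,.192),-4)
"
```

```text
t 15.07 pos [ 0.5526 -0.2374  0.2054] yaw -4.01 zaxis [-7.e-04  4.e-04 -1.e+00] j [ 0.72  0.46 -0.54  1.67  0.26  1.08  0.03] F [ 0.  -0.2 -5.7] T [ 0.018 -0.065 -0.005] w 0.007
tool mm [ 6.1 38.3 13.4]
turn rad -0.0001
```

>>> arm_command --rows '[[[1, 6, 0, 0], [1.5, 10, 0, 0], [1.5, 10, 3, 0], [1.5, 8, 3, 0], [0.6, 4, 2, 0], [0, 0, 0, 0], [0, 0, 0, 0], [0, 0, 0, 0]]]'

```text
time: 15.73
position: [0.5565, -0.2745, 0.1978]
ee_rot: [-3.139, 0.107, 0.0]
contact_force: [0.4, 0.1, -5.4]
gripper_width: 0.0074
```

```bash
python3 -c "
from h import *
delta((.556,-.276,.192),-4)
from bench import viewer
d=viewer.read_camera('side');pickle.dump(d,open('side2.pkl','wb'))
cv2.imwrite('pics/a8.png',cv2.resize(d['pixels'][130:310,170:395,::-1],(800,640))[:600])
d=viewer.read_camera('top');pickle.dump(d,open('top2.pkl','wb'))
cv2.imwrite('pics/b8.png',cv2.resize(d['pixels'][150:270,220:420,::-1],(800,480)))
"
```

```text
t 15.73 pos [ 0.5565 -0.2745  0.1978] yaw -3.92 zaxis [-1.e-04  6.e-04 -1.e+00] j [ 0.75  0.5  -0.52  1.63  0.27  1.09  0.09] F [ 0.4  0.1 -5.4] T [-0.016 -0.02  -0.033] w 0.0074
tool mm [-0.4  1.6  5.8]
turn rad 0.0014
```

View pics/a8.png

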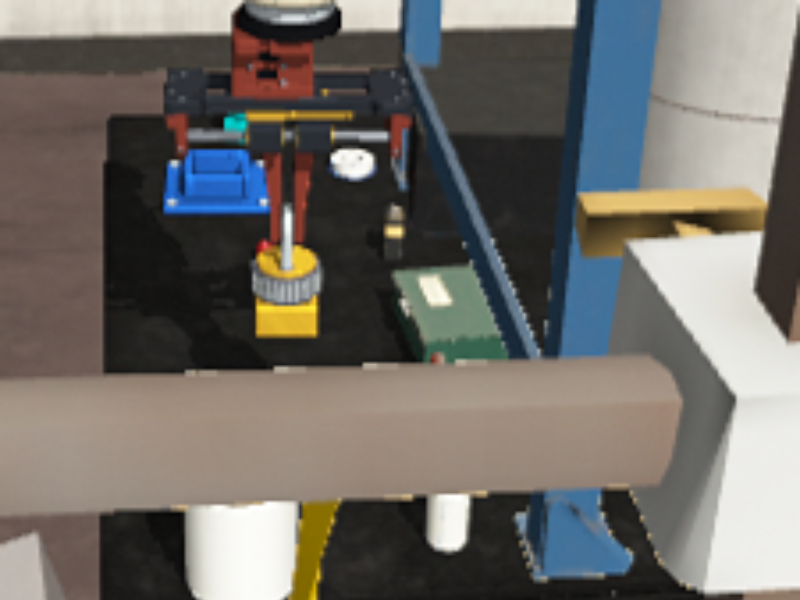

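View pics/b8.png

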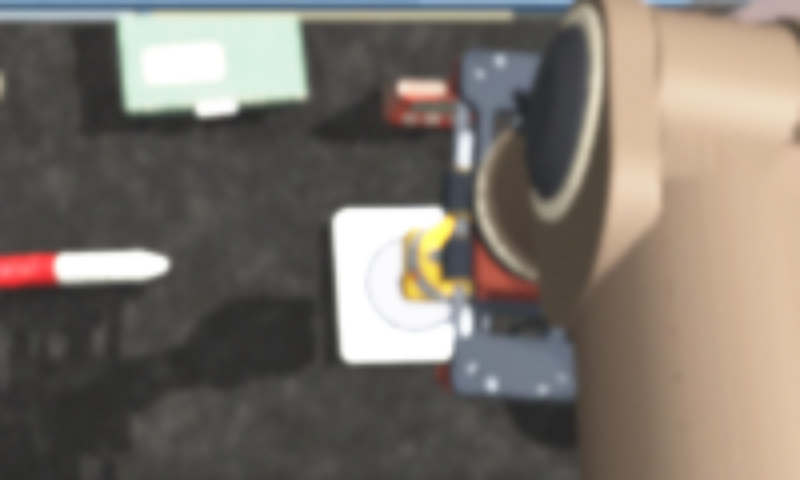

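```bash
python3 -c "
from h import *
d=pickle.load(open('side2.pkl','rb'));P=cloud(d);im=d['pixels'];hsv=cv2.cvtColor(im,cv2.COLOR_RGB2HSV)
m=(hsv[...,0]>12)&(hsv[...,0]<35)&(hsv[...,1]>120)&(abs(P[...,0]-.556)<.04)&(abs(P[...,1]+.276)<.05)
r,c=m.nonzero()
for k in sorted(set(r)): 
    q=P[k,c[r==k]];print(k,len(q),q.mean(0).round(4),q[:,0].min().round(3),q[:,0].max().round(3))
d=pickle.load(open('top2.pkl','rb'));P=cloud(d);ok=d['z_map']>0
m=(abs(P[...,0]-.556)<.07)&(abs(P[...,1]+.276)<.07)&(P[...,2]<.03)&(P[...,2]>.011)&ok
print('reader',P[m].min(0),P[m].max(0))
"

```

```text
155 2 [ 0.5852 -0.2605  0.2929] 0.584 0.586
156 1 [ 0.5828 -0.2917  0.3033] 0.583 0.583
161 28 [ 0.5612 -0.2914  0.29  ] 0.529 0.595
162 26 [ 0.5617 -0.2922  0.2875] 0.529 0.596
163 19 [ 0.5576 -0.293   0.2852] 0.529 0.586
166 1 [ 0.5865 -0.3076  0.2825] 0.586 0.586
168 2 [ 0.5562 -0.3062  0.2772] 0.526 0.587
169 2 [ 0.5562 -0.3061  0.2744] 0.526 0.587
199 5 [ 0.5616 -0.2565  0.1611] 0.551 0.571
200 9 [ 0.5607 -0.2621  0.1611] 0.545 0.575
201 12 [ 0.5583 -0.2675  0.1609] 0.539 0.578
202 14 [ 0.5579 -0.2724  0.1605] 0.536 0.579
203 14 [ 0.5573 -0.2784  0.1607] 0.535 0.579
204 14 [ 0.5569 -0.2834  0.1604] 0.535 0.579
205 13 [ 0.5581 -0.2882  0.1599] 0.538 0.579
206 12 [ 0.556  -0.2931  0.1596] 0.54 0.572
207 9 [ 0.5559 -0.2947  0.1575] 0.545 0.566
213 1 [ 0.5793 -0.2816  0.1304] 0.579 0.579
214 4 [ 0.5568 -0.2873  0.1315] 0.535 0.578
215 10 [ 0.5565 -0.2914  0.1307] 0.535 0.578
216 17 [ 0.556  -0.2963  0.1305] 0.534 0.578
217 17 [ 0.556  -0.2968  0.1277] 0.534 0.577
218 16 [ 0.5556 -0.2976  0.125 ] 0.534 0.577
219 17 [ 0.5559 -0.298   0.1221] 0.534 0.578
220 17 [ 0.5559 -0.2981  0.119 ] 0.534 0.578
221 17 [ 0.5562 -0.2959  0.1145] 0.534 0.578
222 17 [ 0.556  -0.2983  0.1128] 0.534 0.578
223 17 [ 0.5561 -0.2976  0.1092] 0.534 0.578
reader [ 0.50533717 -0.31196498  0.01102472] [ 0.60674756 -0.22538906  0.02352739]
```

>>> arm_command --rows '[[[-0.3, 1, 2, 0], [0, 0.6, 2, 0], [0, 0, 2, 0], [0, 0, 0.5, 0], [0, 0, 0, 0], [0, 0, 0, 0], [0, 0, 0, 0], [0, 0, 0, 0]]]'

```text
time: 16.5
position: [0.5561, -0.2767, 0.1915]
ee_rot: [3.14, -0.108, 0.0]
contact_force: [-0.2, 0.3, -4.7]
gripper_width: 0.0071
```

>>> arm_command --rows '[[[0, 0, 0, 0], [0, 0, 0, 0], [0, 0, 0, 0], [0, 0, 0, 0], [0, 0, 0, 0], [0, 0, 0, 0], [0, 0, 0, 0], [0, 0, 0, 0]]]'

```text
time: 17.17
position: [0.5559, -0.2767, 0.1913]
ee_rot: [3.14, -0.108, -0.0]
contact_force: [-0.3, -0.6, -5.3]
gripper_width: 0.0075
```

```bash
python3 -c "
from h import *
delta((.556,-.276,.191),-4)
from bench import viewer
d=viewer.read_camera('side');P=cloud(d);im=d['pixels'];hsv=cv2.cvtColor(im,cv2.COLOR_RGB2HSV)
m=(hsv[...,0]>12)&(hsv[...,0]<35)&(hsv[...,1]>120)&(abs(P[...,0]-.556)<.04)&(abs(P[...,1]+.276)<.05)&(P[...,2]<.2)
z=P[m][:,2];c=P[m][z>.14];f=P[m][z<.135]
print('cap',np.median(c,0),'-> underside',np.median(c[:,2])-.056,'foot x',f[:,0].min(),f[:,0].max(),'y front',np.median(f[:,1]),f[:,2].max()-.027)
cv2.imwrite('pics/a9.png',cv2.resize(im[160:240,210:310,::-1],(700,560),interpolation=cv2.INTER_CUBIC))
"
```

```text
t 17.17 pos [ 0.5559 -0.2767  0.1913] yaw -3.96 zaxis [-0. -0. -1.] j [ 0.75  0.5  -0.52  1.64  0.28  1.08  0.09] F [-0.3 -0.6 -5.3] T [-0.028 -0.114  0.031] w 0.0075
tool mm [ 0.  -0.7  0.3]
turn rad 0.0008
cap [ 0.55557689 -0.28232558  0.1536271 ] -> underside 0.09762709812308229 foot x 0.5312674148677227 0.5788307647399351 y front -0.2991631490103086 0.09977368056228067
```

View pics/a9.png

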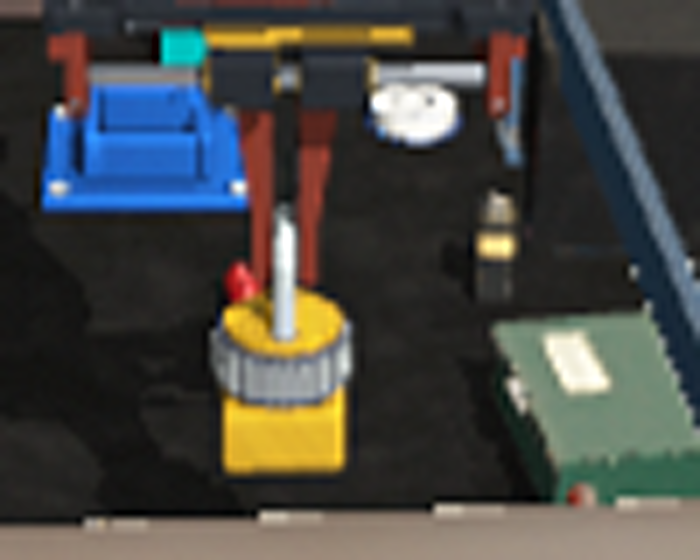

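The lock hangs upright and still (crop (285,390)), with its underside at about 0.097, or roughly 8 cm above the pad. Handing in.

```bash
python3 -c "
from bench import robot
print(robot.job_done())"
```

```text
the job is handed in; nothing more can be done
None
```

I unlocked the brass lock in the stand and handed the job in with it hanging open from its shackle above the reader pad. Robot time was about 17.3 s.

- **Turning:** I turned the ring clockwise in small steps. The shackle clicked up between about 0.75 and 0.84 rad of turn, where its top went from 0.096 to 0.102 m. Because I only checked between steps, I went up to 0.18 rad past the catch, slightly over the 0.15 rad of play at worst. I felt no resistance, and then backed off 0.04 rad.
- **Lifting:** I gripped the crown along the lock's x axis and lifted. The whole weight, about 5 N, then hung from the shackle. The crown-to-underside distance measured about 94 mm, against 96 mm nominal when fully open and 88 mm when only popped, so I take it as fully open.
- **Final pose:** The tool is vertical and was still over the last 0.7 s. The tool point is at (0.556, -0.277), within about 1 mm of the measured pad centre.
- **Final height:** The underside is at about 0.098 m by the cap and 0.100 m by the foot edge, against a target of 0.096 m. The two readings differ by 2 mm, which is about the camera's accuracy.

Nothing touched the pad or the stand after lift-out. I saw no bystander moved, but I did not measure the bystanders' positions again at the end.

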